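# Sort the mixed bulbs on the shed bench

### The arm

A 6-joint arm with a two-finger parallel gripper is mounted at the origin on the work surface. World frame = base frame: x ahead of the robot, y to its left, z up, the work surface at z = 0. Lengths are in m, angles in rad, forces in N, time in s.
With the tool pointing down it reaches from about 0.375 to 0.9 m from the base axis. Payload 3.1 kg.
Tool frame: the origin (TCP) lies on the centre line of the jaws, within the pads' length; the fingertips stand 14 mm ahead of it and the grasp point (between the pads) lies 5 mm behind it; y points along the fingers, z is the direction in which the jaws open and shut, and the axes are right-handed (so a half turn about y gives the same grasp; the last joint's range is limited). The gripper opens to 87 mm and grips with 3 to 60 N. Pads are 19 mm wide; open, the fingers measure 117 mm over their backs; the gripper's body (75 mm by 190 mm) begins 51 mm behind the grasp point.
Start: joints at [0.951, 0.527, 1.433, -0, 1.181, -0.178], TCP at [0.267, 0.565, 0.237] pointing down, gripper open.
Joint ranges: [-3.08, 3.08], [-0.75, 2.2], [0.22, 2.44], [-1.43, 4.57], [0, 2.65], [-2.85, 2.85]. Speed limits (rad/s): [2.79, 2.79, 3.14, 3.14, 3.14, 3.14].

### API

Orientations are given as a unit quaternion [x, y, z, w].
In Python, from rig import robot, vision gives the robot as it stands.
- The arm moves only by the shell command python3 -m crank 'ROWS' [FORCE]. ROWS is JSON, a list of rows, each a list of 7 numbers: the shift along the tool's x, y, z as a fraction of full scale, then the turn, a rotation vector about the tool's x, y, z as a fraction of full scale, then the gripper command: -1 is shut, 1 is fully open, values between are in proportion. In form: [[x, y, z, wx, wy, wz, grip], ...]. A call has 1 to 10 rows; each row is the pose to reach, as a shift and turn from the pose commanded when the call began, along the tool's axes at that moment, turning the shorter way round; what a row does not reach only later rows make up. Full scale, the value 1, is 50 cm for a shift and pi rad for a turn. A row lasts 1/8 s, in which the tool goes at most 62.5 mm and 10.7 degrees, less where a joint would pass 70% of its speed; a pose out of reach is approached as far as the arm can. A call with a number of a shift or a turn outside -1 to 1 is refused whole. A call with a gripper value outside its range is refused whole. The fingers move at their own pace and stop on an object; FORCE is the grip in N (left out, the last holds). Time passes only in rows, so rows that repeat a pose let the fingers close. It gives the time, the measured TCP pose, the force and the opening at its end, in the units of the state.
- robot.get_obs(): the state, without advancing time (a new reading comes with each control period).
- vision.camera(name): name is "side" or "top" or "wrist"; returns the picture (420x560x3 uint8, blue, green, red); there is no depth.
- vision.camera_info(name): a dict with "vfov" (degrees; the focal length in pixels is half the picture's height over the tangent of half this angle, whatever the lens; pixels are square), "cx", "cy" (the principal point, pixels), "world_from_camera" (4x4, takes a point from camera to world coordinates); the wrist camera has in their place "tool_from_camera" (4x4, takes a point from camera to tool coordinates, whose origin is the TCP and whose axes are the tool frame's). Camera axes: x right, y up, looking along -z (the intrinsics and any distortion apply to the point x, -y, -z); pixel columns grow to the right and rows downward; lengths in m; the calibration is good to about 2 mm. A picture is of the moment at which its call begins: read the wrist's pose just before it. camera_info takes no time and is no camera call.
- robot.hand_in(): hands the job in, once; it reports no verdict.
The state is a dict: "time": time; "q": joint angles; "joint_velocities": joint speeds; "joint_torque": joint torques, N m; "position": TCP position; "tool_rot": TCP orientation; "ft_force": force on the tool from outside, world axes, zero at the start; "moment": the same for the moment, N m; "grip_width": finger opening in m.
Only numpy, scipy, OpenCV 4.12 (cv2) and the standard library are available. Lean on these libraries where they do the work, as an engineer would, in place of code of your own. Each camera call takes 0.05 s, during which the arm holds its last target.

### The job

The bulbs have got mixed up on the potting bench: sort them, putting the two purple hyacinths in the blue seed tray, the two cream hyacinths in the wooden tray with the spring clip, and the brown daffodil in the terracotta pan. Set each one down without dropping it, standing flat on its base with its nose up, and leave about a finger's width between two that share a tray so that they do not rot. Leave the torch and the hand fork lying where they are.

Things in the scene. Friction and masses are not known exactly. Their poses are not given: they have to be found in the camera images.
- purple_large: Purple hyacinth bulb, the larger of two: dark purple skin with a pale nose. Rigid, round in plan, 48 mm across at its widest (21 mm above its base), 56 mm tall, 40 to 120 g; near straight-sided from 15 to 28 mm up (grip there), narrow nose on top. Stands on a flat base 31 mm across. Origin: centre of that base, z up through the nose; yaw means nothing.
- purple_small: Purple hyacinth bulb, the smaller of two: dark purple skin with a pale nose. Rigid, round in plan, 42 mm across at its widest (19 mm above its base), 49 mm tall, 40 to 120 g; near straight-sided from 13 to 24 mm up (grip there), narrow nose on top. Stands on a flat base 27 mm across. Origin: centre of that base, z up through the nose; yaw means nothing.
- cream_large: Cream hyacinth bulb, the larger of two: cream-white skin with a greenish nose. Rigid, round in plan, 48 mm across at its widest (21 mm above its base), 56 mm tall, 40 to 120 g; near straight-sided from 15 to 28 mm up (grip there), narrow nose on top. Stands on a flat base 31 mm across. Origin: centre of that base, z up through the nose; yaw means nothing.
- cream_small: Cream hyacinth bulb, the smaller of two: cream-white skin with a greenish nose. Rigid, round in plan, 42 mm across at its widest (19 mm above its base), 49 mm tall, 40 to 120 g; near straight-sided from 13 to 24 mm up (grip there), narrow nose on top. Stands on a flat base 27 mm across. Origin: centre of that base, z up through the nose; yaw means nothing.
- daffodil: Brown daffodil bulb, the only one. Rigid, round in plan, 44 mm across at its widest (21 mm above its base), 66 mm tall with a long narrow neck, 50 to 105 g; near straight-sided from 15 to 27 mm up (grip there). Stands on a flat base 29 mm across. Origin: centre of that base, z up through the nose; yaw means nothing.
- blue_tray: Blue hard silicone seed tray, open on top, standing loose (0.45 kg): 200 mm long (its x) by 150 mm wide (its y), lip 214 x 164 mm, 50 mm high; inside 190 x 140 mm, walls 5 mm, one flat undivided floor 5 mm above its underside. Origin: centre of its underside, z up.
- wood_tray: Wooden plant tray, slatted sides, steel spring clip with a blank white label on its -x end; open on top, loose (0.6 kg): 200 mm long (its x) by 150 mm wide (its y), 46 mm high (clip, at the middle of the end board, 66 mm); inside 184 x 134 mm, walls 8 mm, one flat undivided floor 6 mm above its underside. Origin: centre of its underside, z up.
- bulb_pan: Terracotta bulb pan (wide, shallow round pot), open on top, standing loose (0.75 kg): 193 mm across the rim, 70 mm high, sides sloping in to 156 mm across at the foot; inside 142 mm across at the floor, which is 6 mm above its underside. Origin: centre of its underside, z up.
- torch: Yellow plastic torch with black ends and a red press button, lying flat along its x (lens at +x): 154 mm long, 52 mm across, origin under its middle. Not needed; stays where it is.
- steel_fork: Steel three-tined hand fork lying flat along its x (tines at +x): 270 mm long, 68 mm wide, up to 29 mm high, origin on the bench under its handle, 85 mm from the butt end. Not needed; stays where it is.
Mind the look-alikes: they are no part of the job. What is shaped like the purple_small but green is not meant. What is shaped like the cream_large but red is not meant.

How it is judged:
At the end, for the whole second after the job is handed in: Purple bulbs in the blue tray, cream in the wooden tray, daffodil in the pan (within 60 mm of its centre); each with its base on the floor there (-6 to +10 mm), upright within 0.2 rad, at rest (under 0.02 m/s, 0.2 rad/s); two in one tray at least 50 mm apart, centre to centre (x of purple_large in the frame of blue_tray between -0.095 and 0.095 m and y of purple_large in the frame of blue_tray between -0.07 and 0.07 m and z of purple_large in the frame of blue_tray between -0.001 and 0.015 m and x of purple_small in the frame of blue_tray between -0.095 and 0.095 m and y of purple_small in the frame of blue_tray between -0.07 and 0.07 m and z of purple_small in the frame of blue_tray between -0.001 and 0.015 m and x of cream_large in the frame of wood_tray between -0.092 and 0.092 m and y of cream_large in the frame of wood_tray between -0.067 and 0.067 m and z of cream_large in the frame of wood_tray between 0 and 0.016 m and x of cream_small in the frame of wood_tray between -0.092 and 0.092 m and y of cream_small in the frame of wood_tray between -0.067 and 0.067 m and z of cream_small in the frame of wood_tray between 0 and 0.016 m and horizontal distance between daffodil and bulb_pan below 0.06 m and z of daffodil in the frame of bulb_pan between 0 and 0.016 m and horizontal distance between purple_large and purple_small above 0.05 m and horizontal distance between cream_large and cream_small above 0.05 m and angle between each of purple_large, purple_small, cream_large, cream_small, daffodil's own z axis and vertical below 0.2 rad and linear speed of each of purple_large, purple_small, cream_large, cream_small, daffodil below 0.02 m/s and angular speed of each of purple_large, purple_small, cream_large, cream_small, daffodil below 0.2 rad/s); the robot touches nothing.
It fails at once if a bulb was dropped (fell free through more than about 25 mm) or flung ((linear speed of purple_large above 0.7 m/s and contact force between the fingers and purple_large below 0.05 N) or (linear speed of purple_small above 0.7 m/s and contact force between the fingers and purple_small below 0.05 N) or (linear speed of cream_large above 0.7 m/s and contact force between the fingers and cream_large below 0.05 N) or (linear speed of cream_small above 0.7 m/s and contact force between the fingers and cream_small below 0.05 N) or (linear speed of daffodil above 0.7 m/s and contact force between the fingers and daffodil below 0.05 N)).
It fails at once if the torch or the hand fork was shifted by more than 30 mm (distance of any of torch, steel_fork from where it was at the start of the episode above 0.03 m).
It also fails if it takes over 112 s, if anything falls off the work surface, if the arm or the gripper's body presses on something with over 40 N, if the wrist force passes 120 N, or if a joint passes its speed limit or range.

## Working session

There is one attempt and no reset: what is moved stays moved. The work goes in short steps, Python scripts to look and compute and a shell command to move; the robot and the scene stay as the last step left them, time stands still between calls to the robot, and variables do not carry over. Pictures are saved under pics/ and viewed, and the job is handed in when it is done.

```bash
ls; mkdir -p pics; python3 - <<'E'
from rig import robot, vision
import cv2
print(robot.get_obs())
for n in ["top","side","wrist"]:
    print(n,vision.camera_info(n)); cv2.imwrite(f"pics/{n}0.png",vision.camera(n))
E
```

```text
pics
{'time': 0.0, 'q': array([ 9.50527112e-01,  5.28466050e-01,  1.43389792e+00, -6.56542295e-05,
        1.18137612e+00, -1.78505010e-01]), 'joint_velocities': array([-0.00011103,  0.0004146 , -0.00017765,  0.00131218, -0.00210409,
        0.00125772]), 'joint_torque': array([ 3.17404727e-05, -4.40038204e+01, -1.76596159e+01,  6.33099256e-02,
        5.81274997e-02, -1.24259600e-04]), 'position': array([0.26678902, 0.56442493, 0.23557306]), 'tool_rot': array([ 0.69063668, -0.15518704,  0.15463613, -0.68922102]), 'ft_force': array([ 0.22167256, -0.12912962, -0.06849581]), 'moment': array([-0.01670575, -0.05241697, -0.01954156]), 'grip_width': 0.08688831496077402}
top {'vfov': 52.25507399969586, 'cx': 281.61516141936227, 'cy': 210.15431228238123, 'world_from_camera': array([[ 0.01504072,  0.98269217, -0.18463443,  0.35618336],
       [-0.99988393,  0.01433317, -0.00516631, -0.01936929],
       [-0.0024305 ,  0.18469071,  0.98279369,  0.87686657],
       [ 0.        ,  0.        ,  0.        ,  1.        ]])}
side {'vfov': 47.66264144654046, 'cx': 277.39609875636893, 'cy': 204.91226383424993, 'world_from_camera': array([[ 0.90325298,  0.27061822, -0.33301625,  0.2168627 ],
       [-0.42905749,  0.55761342, -0.7106173 , -0.67783081],
       [-0.00661166,  0.78475031,  0.61977676,  0.63016657],
       [ 0.        ,  0.        ,  0.        ,  1.        ]])}
wrist {'vfov': 70.72302024047097, 'cx': 276.43472495836994, 'cy': 207.64303355245744, 'tool_from_camera': array([[-2.23462112e-04, -9.64971453e-01, -2.62354806e-01,
        -7.11381418e-02],
       [ 2.20000159e-04,  2.62354758e-01, -9.64971467e-01,
        -1.47638855e-01],
       [ 9.99999951e-01, -2.73352661e-04,  1.53667525e-04,
         4.45416031e-04],
       [ 0.00000000e+00,  0.00000000e+00,  0.00000000e+00,
         1.00000000e+00]])}
```

View pics/top0.png

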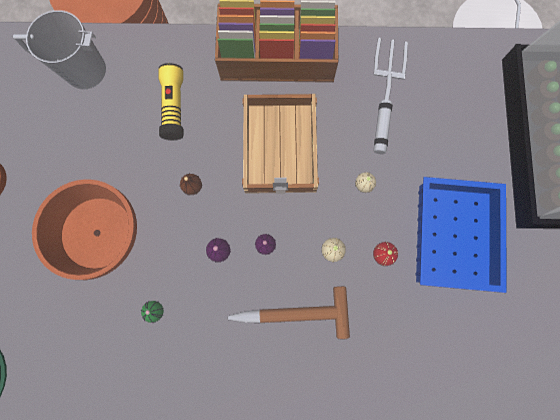

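View pics/side0.png

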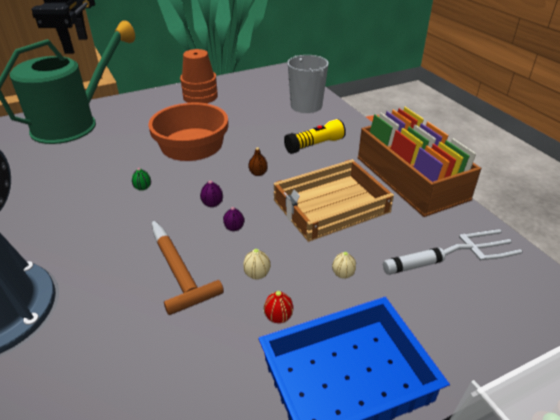

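View pics/wrist0.png

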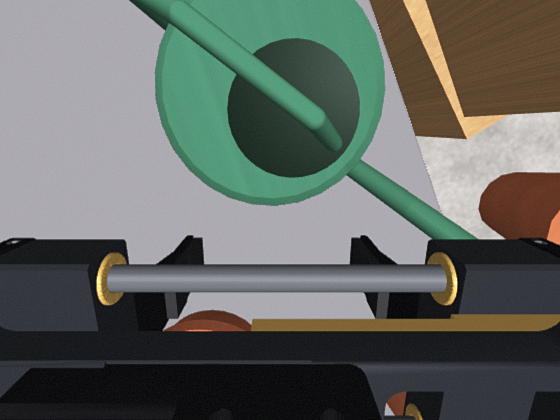

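```bash
cat > h.py <<'E'
from rig import robot, vision
import cv2, numpy as np
def K(info,H=420):
    f=H/2/np.tan(np.radians(info["vfov"]/2)); return f,info["cx"],info["cy"]
def w2p(name,P,T=None):
    i=vision.camera_info(name); f,cx,cy=K(i)
    T=i["world_from_camera"] if T is None else T
    p=np.linalg.inv(T)@np.r_[P,1]; return np.array([cx+f*p[0]/-p[2], cy-f*p[1]/-p[2]])
def p2w(name,uv,z,T=None):
    i=vision.camera_info(name); f,cx,cy=K(i)
    T=i["world_from_camera"] if T is None else T
    d=T[:3,:3]@np.array([(uv[0]-cx)/f,-(uv[1]-cy)/f,-1]); o=T[:3,3]
    return o+d*(z-o[2])/d[2]
def crop(src,dst,x0,y0,x1,y1,s):
    im=cv2.imread(src)[y0:y1,x0:x1]; cv2.imwrite(dst,cv2.resize(im,None,fx=s,fy=s,interpolation=cv2.INTER_CUBIC))
E
python3 - <<'E'
from h import *
crop("pics/top0.png","pics/c1.png",130,160,330,280,4)
crop("pics/top0.png","pics/c2.png",310,160,510,300,4)
crop("pics/top0.png","pics/c3.png",230,85,330,200,5)
crop("pics/top0.png","pics/c4.png",25,170,145,290,5)
E
```

```text
(no output)
```

View pics/c1.png

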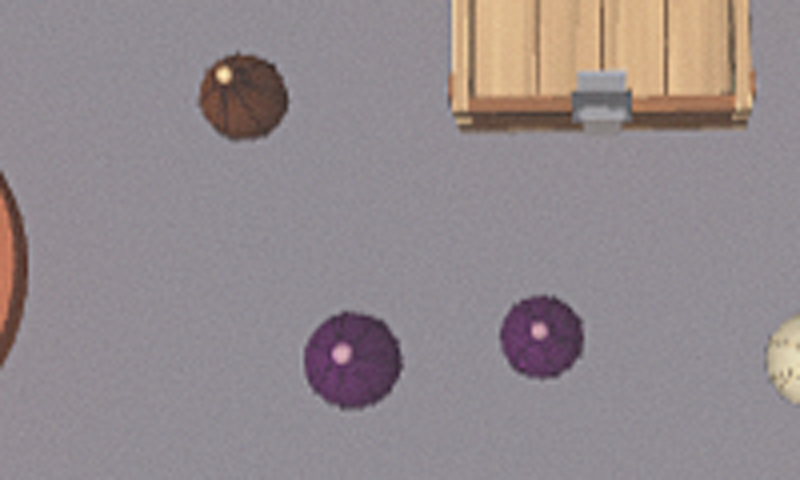

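View pics/c2.png

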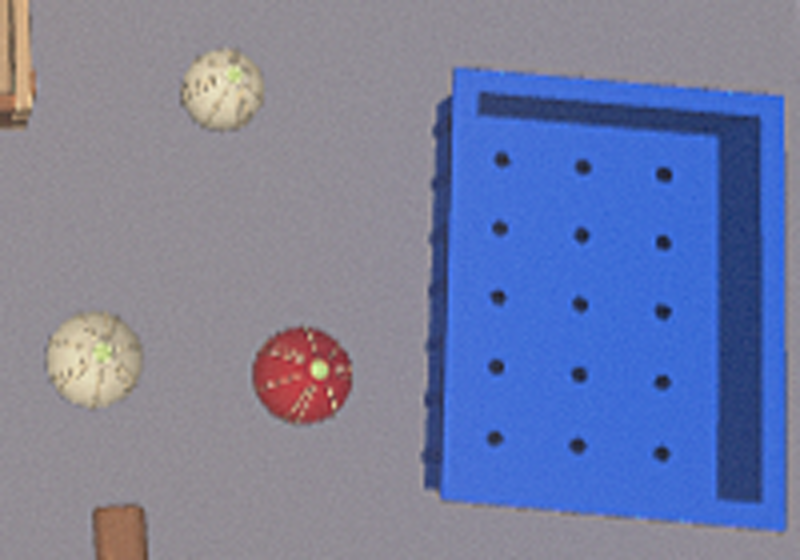

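View pics/c3.png

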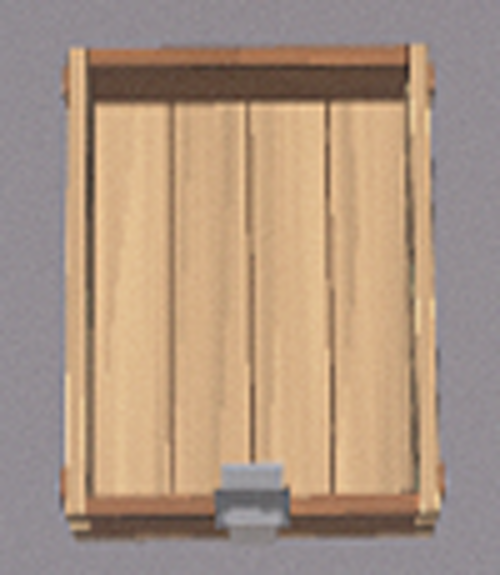

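View pics/c4.png

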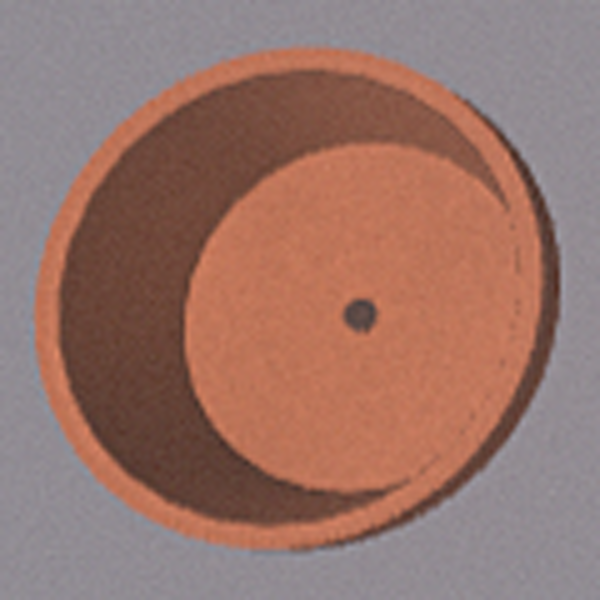

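```bash
python3 - <<'E'
from h import *
O={"daff":((191,184.25),.021,.066),"pl":((218.25,250),.021,.056),"ps":((265.5,244.25),.019,.049),"cl":((333.75,250),.021,.056),"cs":((365.5,182.5),.019,.049),
"blue":((455,236),.005,0),"wood":((279.9,141),.046,0),"pan":((97,233),.006,0)}
im=cv2.imread("pics/side0.png"); im=cv2.resize(im,None,fx=1.4,fy=1.4)
N={"daff":(130+224/4,160+74/4),"pl":(130+341/4,160+353/4),"ps":(130+540/4,160+330/4),"cl":(310+102/4,160+351/4),"cs":(310+234/4,160+75/4)}
for k,(uv,z,h) in O.items():
    p=p2w("top",uv,z); print(k,p.round(4), "r",np.hypot(p[0],p[1]).round(3), p2w("top",N[k],h).round(4) if k in N else "")
    for zz,c in((0,(0,0,255)),(h,(0,255,0))):
        q=w2p("side",[p[0],p[1],zz])*1.4; cv2.circle(im,tuple(int(t) for t in q),3,c,-1)
cv2.imwrite("pics/s1.png",im[100:])
print(p2w("top",(310+583/4,160+167/4),.005),p2w("top",(310+577/4,160+446/4),.005))
for c in((70,47),(427,45),(437,514),(65,514)): print(p2w("top",(230+c[0]/5,85+c[1]/5),.046).round(4))
for c in [(310+454/4,160+70/4),(310+783/4,160+97/4),(310+783/4,160+530/4),(310+442/4,160+500/4)]: print(p2w("top",c,.05).round(4))
for c in [(35,310),(540,280),(300,48),(255,548)]: print(p2w("top",(25+c[0]/5,170+c[1]/5),.07).round(4))
# torch and fork keys
for n,c in dict(t1=(171,65),t2=(171,138),hbutt=(380,152),tine1=(377,40),tine2=(405,42),neck=(388,85)).items(): print(n,p2w("top",c,.02).round(3))
E
```

```text
daff [0.5685 0.1725 0.021 ] r 0.594 [0.5688 0.1728 0.066 ]
pl [0.4341 0.1106 0.021 ] r 0.448 [0.4341 0.1112 0.056 ]
ps [0.4472 0.0165 0.019 ] r 0.447 [0.4474 0.0163 0.049 ]
cl [ 0.4375 -0.1203  0.021 ] r 0.454 [ 0.4385 -0.1195  0.056 ]
cs [ 0.5779 -0.187   0.019 ] r 0.607 [ 0.5779 -0.1873  0.049 ]
blue [ 0.4713 -0.3704  0.005 ] r 0.599 
wood [ 0.6555 -0.0094  0.046 ] r 0.656 
pan [0.4666 0.3632 0.006 ] r 0.591 
[ 0.54301919 -0.37626764  0.005     ] [ 0.39924491 -0.36463286  0.005     ]
[0.7562 0.0669 0.046 ]
[ 0.7591 -0.0816  0.046 ]
[ 0.5587 -0.0857  0.046 ]
[0.5565 0.0627 0.046 ]
[ 0.5818 -0.2966  0.05  ]
[ 0.5703 -0.4591  0.05  ]
[ 0.359  -0.4419  0.05  ]
[ 0.3706 -0.2812  0.05  ]
[0.4586 0.459  0.07  ]
[0.4729 0.2676 0.07  ]
[0.5627 0.3683 0.07  ]
[0.3706 0.3659 0.07  ]
t1 [0.835 0.231 0.02 ]
t2 [0.668 0.22  0.02 ]
hbutt [ 0.644 -0.218  0.02 ]
tine1 [ 0.901 -0.219  0.02 ]
tine2 [ 0.897 -0.28   0.02 ]
neck [ 0.795 -0.24   0.02 ]
```

View pics/s1.png

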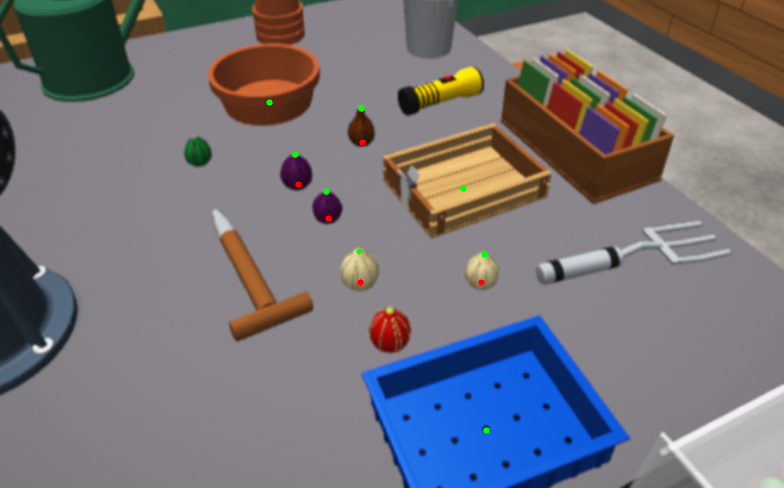

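```bash
cat >> h.py <<'E'
from scipy.spatial.transform import Rotation as Ro
def go(P,R=None):
    "suggest full shift/turn from measured pose"
    o=robot.get_obs(); R0=Ro.from_quat(o["tool_rot"])
    s=R0.inv().apply(np.array(P)-o["position"])/.5
    r=(R0.inv()*R).as_rotvec()/np.pi if R is not None else np.zeros(3)
    print("t",round(o["time"],2),"shift",s.round(4),"rot",r.round(4),"rows>=",round(np.linalg.norm(s)*.5/.0625,1),round(np.linalg.norm(r)*180/10.7,1))
def RX(s=1,c=0.0): # jaw along +-x (yaw c), y down
    y=np.array([0,0,-1.]); z=s*np.array([np.cos(c),np.sin(c),0]); x=np.cross(y,z); return Ro.from_matrix(np.c_[x,y,z])
E
python3 - <<'E'
from h import *
o=robot.get_obs(); print(Ro.from_quat(o["tool_rot"]).as_matrix().round(3))
for s in(1,-1): go([.434,.1106,.16],RX(s))
# crate / seed box edges
print(p2w("top",(280,80),0),p2w("top",(515,226),0),p2w("top",(515,226),.1))
E
```

```text
[[ 0.904 -0.001  0.428]
 [-0.428 -0.001  0.904]
 [-0.    -1.    -0.002]]
t 0.15 shift [ 0.6903  0.1525 -0.6776] rot [5.000e-04 3.594e-01 2.000e-04] rows>= 7.8 6.0
t 0.15 shift [ 0.6903  0.1525 -0.6776] rot [ 3.000e-04 -6.406e-01 -6.000e-04] rows>= 7.8 10.8
[ 0.81353709 -0.00678782  0.        ] [ 0.49463341 -0.49756357  0.        ] [ 0.47884423 -0.44302912  0.1       ]
```

```bash
python3 -m crank '[[0.69,0.1525,-0.6775,0,0.3594,0,1],[0.69,0.1525,-0.6775,0,0.3594,0,1],[0.69,0.1525,-0.6775,0,0.3594,0,1],[0.69,0.1525,-0.6775,0,0.3594,0,1],[0.69,0.1525,-0.6775,0,0.3594,0,1],[0.69,0.1525,-0.6775,0,0.3594,0,1],[0.69,0.1525,-0.6775,0,0.3594,0,1],[0.69,0.1525,-0.6775,0,0.3594,0,1],[0.69,0.1525,-0.6775,0,0.3594,0,1],[0.69,0.1525,-0.6775,0,0.3594,0,1]]' 12
python3 - <<'E'
from h import *
print(robot.get_obs()["position"])
go([.434,.1108,.0185],RX(1))
cv2.imwrite("pics/w1.png",vision.camera("wrist"))
E
```

```text
time: 1.4
position: [0.4337, 0.1114, 0.1602]
tool_rot: [-0.5, 0.501, -0.5, 0.5]
ft_force: [0.1, 0.1, -0.0]
grip_width: 0.0872
[0.43372476 0.11139674 0.160162  ]
t 1.4 shift [0.0013 0.2833 0.0009] rot [ 0.0004 -0.0003 -0.0001] rows>= 2.3 0.0
```

View pics/w1.png

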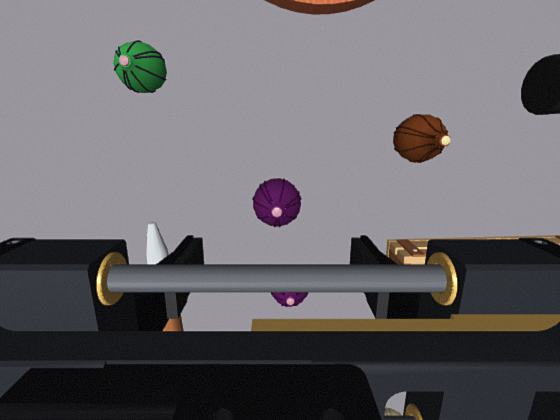

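```bash
cat >> h.py <<'E'
def wT():
    o=robot.get_obs(); T=np.eye(4); T[:3,:3]=Ro.from_quat(o["tool_rot"]).as_matrix(); T[:3,3]=o["position"]
    return T@vision.camera_info("wrist")["tool_from_camera"]
E
python3 - <<'E'
from h import *
T=wT()
print(w2p("wrist",[.434,.1108,.056],T),w2p("wrist",[.434,.1108,.021],T),w2p("wrist",[.5687,.1726,.066],T))
E
```

```text
[276.39872033 212.56624036] [276.44575421 202.82508626] [445.15695825 141.89726853]
```

```bash
python3 -m crank '[[0.0013,0.12,0.0009,0,0,0,1],[0.0013,0.2,0.0009,0,0,0,1],[0.0013,0.255,0.0009,0,0,0,1],[0.0013,0.2833,0.0009,0,0,0,1],[0.0013,0.2833,0.0009,0,0,0,1],[0.0013,0.2833,0.0009,0,0,0,-1],[0.0013,0.2833,0.0009,0,0,0,-1],[0.0013,0.2833,0.0009,0,0,0,-1],[0.0013,0.2833,0.0009,0,0,0,-1],[0.0013,0.2833,0.0009,0,0,0,-1]]' 15
```

```text
time: 2.7
position: [0.4347, 0.1105, 0.0188]
tool_rot: [0.5, -0.5, 0.5, -0.5]
ft_force: [-0.2, 0.2, 2.7]
grip_width: 0.0467
```

```bash
python3 -m crank '[[0,-0.04,0,0,0,0,-1],[0,-0.12,0,0,0,0,-1],[0,-0.2,0,0,0,0,-1],[0,-0.26,0,0,0,0,-1],[0,-0.26,0,0,0,0,-1]]'
python3 - <<'E'
from h import *
go([.4695,-.392,.15],RX(1))
E
```

```text
time: 3.32
position: [0.436, 0.1106, 0.1505]
tool_rot: [0.499, -0.499, 0.501, -0.501]
ft_force: [0.6, 0.1, -1.2]
grip_width: 0.0466
t 3.33 shift [1.0052 0.0013 0.0671] rot [-0.0016 -0.      0.    ] rows>= 8.1 0.0
```

```bash
python3 -m crank '[[0.06,0,0.004,0,0,0,-1],[0.16,0,0.01,0,0,0,-1],[0.28,0,0.02,0,0,0,-1],[0.4,0,0.027,0,0,0,-1],[0.52,0,0.035,0,0,0,-1],[0.64,0,0.043,0,0,0,-1],[0.76,0,0.051,0,0,0,-1],[0.88,0,0.059,0,0,0,-1],[0.96,0,0.064,0,0,0,-1],[1,0,0.067,0,0,0,-1]]'
python3 - <<'E'
from h import *
cv2.imwrite("pics/t1.png",vision.camera("top"));cv2.imwrite("pics/w2.png",vision.camera("wrist"))
go([.4695,-.391,.0245],RX(1)); print(robot.get_obs()["position"],robot.get_obs()["grip_width"])
E
```

```text
time: 4.58
position: [0.4673, -0.3911, 0.1468]
tool_rot: [-0.499, 0.501, -0.5, 0.499]
ft_force: [0.6, -0.5, -0.9]
grip_width: 0.0466
t 4.67 shift [0.0011 0.2456 0.0037] rot [ 0.0002 -0.0006 -0.0003] rows>= 2.0 0.0
[ 0.46771854 -0.39053865  0.14727926] 0.04649476381210255
```

View pics/t1.png

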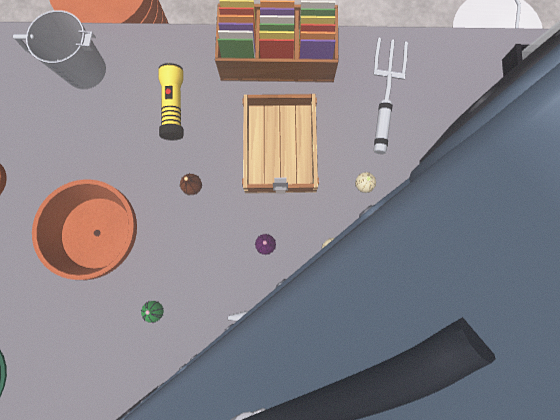

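View pics/w2.png

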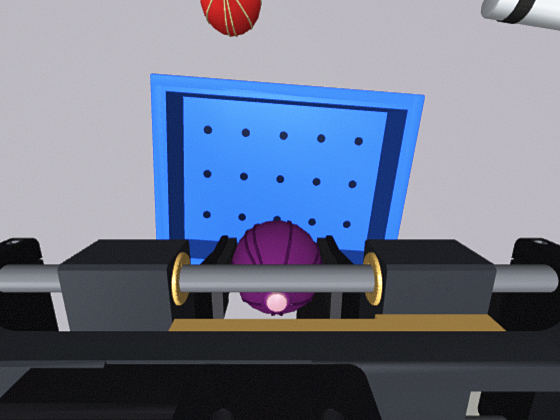

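```bash
python3 -m crank '[[0.001,0.05,0.003,0,0,0,-1],[0.001,0.12,0.003,0,0,0,-1],[0.001,0.18,0.003,0,0,0,-1],[0.001,0.215,0.003,0,0,0,-1],[0.001,0.235,0.003,0,0,0,-1],[0.001,0.243,0.003,0,0,0,-1],[0.001,0.243,0.003,0,0,0,-1],[0.001,0.243,0.003,0,0,0,-1]]'
```

```text
time: 5.68
position: [0.47, -0.3904, 0.028]
tool_rot: [0.5, -0.499, 0.501, -0.5]
ft_force: [0.1, -0.0, -0.4]
grip_width: 0.0471
```

```bash
python3 -m crank '[[0,0.004,0,0,0,0,-1],[0,0.008,0,0,0,0,-1],[0,0.008,0,0,0,0,-1]]'
```

```text
time: 6.05
position: [0.4698, -0.3901, 0.0239]
tool_rot: [0.5, -0.5, 0.5, -0.5]
ft_force: [-0.8, 1.0, 5.3]
grip_width: 0.0468
```

```bash
python3 -m crank '[[0,0,0,0,0,0,0.0],[0,0,0,0,0,0,0.2],[0,0,0,0,0,0,0.6],[0,0,0,0,0,0,0.6],[0,-0.04,0,0,0,0,0.6],[0,-0.12,0,0,0,0,0.6],[0,-0.22,0,0,0,0,0.6],[0,-0.25,0,0,0,0,0.6]]'
python3 - <<'E'
from h import *
go([.447,.0165,.15],RX(1))
E
```

```text
time: 7.05
position: [0.4712, -0.3916, 0.1529]
tool_rot: [0.5, -0.497, 0.503, -0.5]
ft_force: [-0.5, -1.1, 0.4]
grip_width: 0.0695
t 7.05 shift [-8.163e-01  6.000e-04 -4.840e-02] rot [-0.0016  0.      0.0019] rows>= 6.5 0.0
```

```bash
python3 -m crank '[[-0.1,0,-0.006,0,0,0,1],[-0.22,0,-0.013,0,0,0,1],[-0.34,0,-0.02,0,0,0,1],[-0.46,0,-0.027,0,0,0,1],[-0.58,0,-0.034,0,0,0,1],[-0.7,0,-0.041,0,0,0,1],[-0.79,0,-0.047,0,0,0,1],[-0.8163,0,-0.0484,0,0,0,1],[-0.8163,0,-0.0484,0,0,0,1],[-0.8163,0,-0.0484,0,0,0,1]]'
python3 - <<'E'
from h import *
cv2.imwrite("pics/t2.png",vision.camera("top"))
go([.447,.0165,.0175],RX(1))
E
```

```text
time: 8.3
position: [0.4462, 0.017, 0.1483]
tool_rot: [0.5, -0.5, 0.501, -0.5]
ft_force: [0.1, -1.1, -1.2]
grip_width: 0.0872
t 8.35 shift [0.0006 0.2614 0.0016] rot [-0.0002 -0.0006  0.0001] rows>= 2.1 0.0
```

View pics/t2.png

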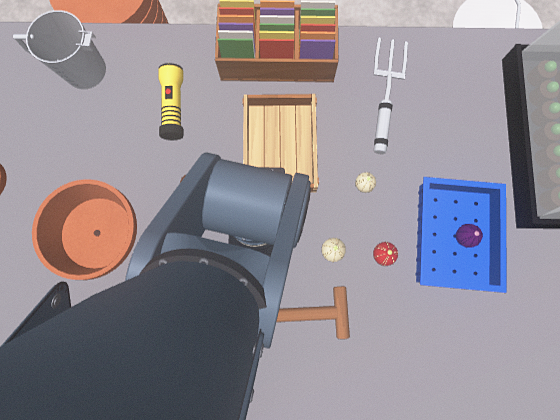

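```bash
python3 -m crank '[[0.0006,0.1,0.0016,0,0,0,1],[0.0006,0.19,0.0016,0,0,0,1],[0.0006,0.24,0.0016,0,0,0,1],[0.0006,0.2605,0.0016,0,0,0,1],[0.0006,0.2605,0.0016,0,0,0,1],[0.0006,0.2605,0.0016,0,0,0,-1],[0.0006,0.2605,0.0016,0,0,0,-1],[0.0006,0.2605,0.0016,0,0,0,-1],[0.0006,0.2605,0.0016,0,0,0,-1],[0.0006,0.2605,0.0016,0,0,0,-1]]' 15 && python3 -m crank '[[0,-0.04,0,0,0,0,-1],[0,-0.12,0,0,0,0,-1],[0,-0.2,0,0,0,0,-1],[0,-0.26,0,0,0,0,-1],[0,-0.26,0,0,0,0,-1]]'
python3 - <<'E'
from h import *
go([.4745,-.331,.148],RX(1))
E
```

```text
time: 9.6
position: [0.4464, 0.018, 0.0181]
tool_rot: [0.5, -0.5, 0.5, -0.5]
ft_force: [0.7, 0.5, -0.3]
grip_width: 0.0449
time: 10.22
position: [0.4475, 0.0178, 0.1497]
tool_rot: [0.499, -0.498, 0.501, -0.501]
ft_force: [0.6, -1.0, -0.9]
grip_width: 0.0406
t 10.22 shift [0.6976 0.0045 0.0538] rot [-0.0016  0.0001  0.0003] rows>= 5.6 0.0
```

```bash
python3 -m crank '[[0.1,0,0.008,0,0,0,-1],[0.22,0,0.017,0,0,0,-1],[0.34,0,0.026,0,0,0,-1],[0.46,0,0.035,0,0,0,-1],[0.58,0,0.045,0,0,0,-1],[0.66,0,0.051,0,0,0,-1],[0.6976,0,0.0538,0,0,0,-1],[0.6976,0,0.0538,0,0,0,-1]]'
python3 - <<'E'
from h import *
T=wT();o=robot.get_obs();p=o["position"];print(p,o["grip_width"])
cv2.imwrite("pics/w3.png",vision.camera("wrist"))
for b in(.0,.003,.006): print(w2p("wrist",p+[0,0,-.0175-b+.049],T))
go([.4745,-.331,.0275],RX(1))
E
```

```text
time: 11.22
position: [0.4726, -0.3307, 0.1467]
tool_rot: [-0.5, 0.501, -0.5, 0.5]
ft_force: [1.1, -0.1, 0.3]
grip_width: 0.0408
[ 0.47256297 -0.33070573  0.14666395] 0.040754290038966336
[274.81551767 295.26918432]
[274.8620641  291.64265842]
[274.90663837 288.1697879 ]
t 11.28 shift [0.0042 0.2386 0.0048] rot [ 0.0007 -0.0001 -0.0009] rows>= 1.9 0.0
```

View pics/w3.png

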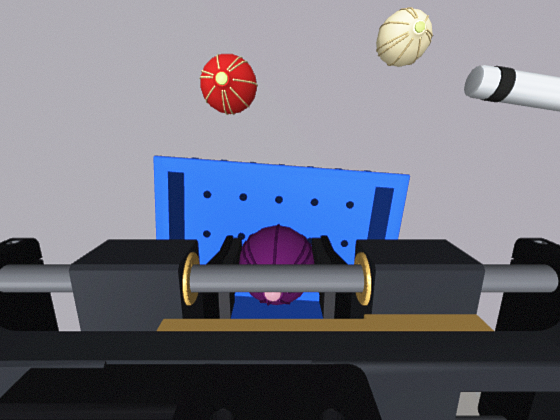

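```bash
python3 -m crank '[[0.002,0.05,0.004,0,0,0,-1],[0.002,0.12,0.004,0,0,0,-1],[0.002,0.18,0.004,0,0,0,-1],[0.002,0.215,0.004,0,0,0,-1],[0.002,0.235,0.004,0,0,0,-1],[0.002,0.239,0.004,0,0,0,-1],[0.002,0.243,0.004,0,0,0,-1],[0.002,0.243,0.004,0,0,0,-1]]'
```

```text
time: 12.28
position: [0.4755, -0.3323, 0.0271]
tool_rot: [0.5, -0.5, 0.501, -0.5]
ft_force: [-0.2, -0.1, -0.8]
grip_width: 0.0411
```

```bash
python3 -m crank '[[0,0.004,0,0,0,0,-1],[0,0.007,0,0,0,0,-1],[0,0.008,0,0,0,0,-1],[0,0.008,0,0,0,0,-1]]'
```

```text
time: 12.78
position: [0.4765, -0.3327, 0.0252]
tool_rot: [0.5, -0.499, 0.502, -0.5]
ft_force: [-0.9, 1.5, 12.5]
grip_width: 0.0407
```

```bash
python3 -m crank '[[0,-0.002,0,0,0,0,-0.1],[0,-0.002,0,0,0,0,0.1],[0,-0.002,0,0,0,0,0.5],[0,-0.002,0,0,0,0,0.5],[0,-0.04,0,0,0,0,0.5],[0,-0.12,0,0,0,0,0.5],[0,-0.22,0,0,0,0,0.5],[0,-0.25,0,0,0,0,0.5]]'
python3 - <<'E'
from h import *
go([.438,-.12,.15],RX(1))
E
```

```text
time: 13.78
position: [0.4766, -0.3333, 0.1516]
tool_rot: [0.5, -0.497, 0.503, -0.5]
ft_force: [-0.2, -0.5, -0.7]
grip_width: 0.0652
t 13.78 shift [-0.4266  0.0006 -0.0772] rot [-0.0016  0.      0.0016] rows>= 3.5 0.0
```

```bash
python3 -m crank '[[-0.08,0,-0.015,0,0,0,1],[-0.2,0,-0.037,0,0,0,1],[-0.31,0,-0.057,0,0,0,1],[-0.4,0,-0.073,0,0,0,1],[-0.4266,0,-0.0772,0,0,0,1],[-0.4266,0,-0.0772,0,0,0,1],[-0.4266,0,-0.0772,0,0,0,1]]'
python3 - <<'E'
from h import *
T=wT()
print(w2p("wrist",[.438,-.12,.056],T))
cv2.imwrite("pics/w4.png",vision.camera("wrist"))
go([.438,-.12,.0190],RX(1))
E
```

```text
time: 14.65
position: [0.4378, -0.1202, 0.1476]
tool_rot: [0.5, -0.499, 0.501, -0.5]
ft_force: [0.7, -0.5, 0.2]
grip_width: 0.0873
[275.76410482 214.99781679]
t 14.7 shift [-0.0007  0.2569  0.0004] rot [-0.0005 -0.0005  0.0003] rows>= 2.1 0.0
```

View pics/w4.png

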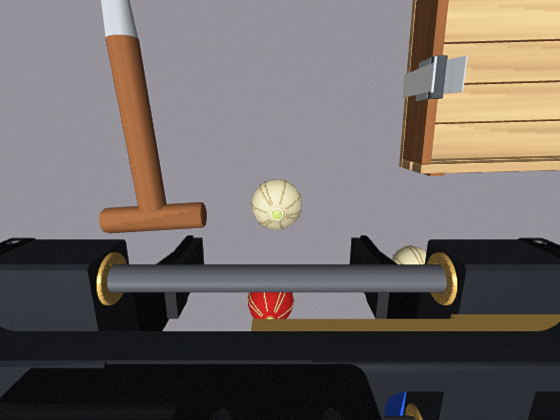

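```bash
python3 -m crank '[[-0.0007,0.09,0.0004,0,0,0,0.6],[-0.0007,0.17,0.0004,0,0,0,0.6],[-0.0007,0.23,0.0004,0,0,0,0.6],[-0.0007,0.257,0.0004,0,0,0,0.6],[-0.0007,0.257,0.0004,0,0,0,0.6],[-0.0007,0.257,0.0004,0,0,0,-1],[-0.0007,0.257,0.0004,0,0,0,-1],[-0.0007,0.257,0.0004,0,0,0,-1],[-0.0007,0.257,0.0004,0,0,0,-1],[-0.0007,0.257,0.0004,0,0,0,-1]]' 15 && python3 -m crank '[[0,0,0,0,0,0,-1],[0,-0.04,0,0,0,0,-1],[0,-0.12,0,0,0,0,-1],[0,-0.2,0,0,0,0,-1],[0,-0.25,0,0,0,0,-1],[0,-0.26,0,0,0,0,-1]]'
python3 - <<'E'
from h import *
w=np.array([.6565,-.0095]);a=np.array([.9998,.02]);b=np.array([-.02,.9998])
for y in(-.036,.036): print(w-.01*a+y*b)
go([.647,-.0455,.15],RX(1))
E
```

```text
time: 15.95
position: [0.4373, -0.1184, 0.0196]
tool_rot: [0.5, -0.499, 0.501, -0.5]
ft_force: [-0.5, 0.4, 6.2]
grip_width: 0.0469
time: 16.7
position: [0.4374, -0.1184, 0.1503]
tool_rot: [0.5, -0.499, 0.501, -0.5]
ft_force: [-0.0, -0.2, -1.6]
grip_width: 0.0466
[ 0.647222  -0.0456928]
[0.645782  0.0262928]
t 16.7 shift [-0.1458  0.0016  0.4193] rot [-0.0009  0.      0.0005] rows>= 3.6 0.0
```

```bash
python3 -m crank '[[-0.025,0,0.07,0,0,0,-1],[-0.06,0,0.17,0,0,0,-1],[-0.1,0,0.28,0,0,0,-1],[-0.13,0,0.37,0,0,0,-1],[-0.1458,0,0.4193,0,0,0,-1],[-0.1458,0,0.4193,0,0,0,-1],[-0.1458,0,0.4193,0,0,0,-1]]'
python3 - <<'E'
from h import *
T=wT();o=robot.get_obs();p=o["position"];print(p,o["grip_width"])
cv2.imwrite("pics/w5.png",vision.camera("wrist"))
for b in(.0,.005): print(w2p("wrist",p+[0,0,-.0195-b+.056],T))
go([.647,-.0455,.0295],RX(1))
E
```

```text
time: 17.58
position: [0.6444, -0.0452, 0.1472]
tool_rot: [-0.501, 0.501, -0.499, 0.499]
ft_force: [-0.5, 0.2, -0.8]
grip_width: 0.047
[ 0.64436262 -0.04520307  0.14723959] 0.04703913284004846
[274.47659809 301.77158691]
[274.60167743 295.34241519]
t 17.62 shift [0.0003 0.2363 0.0061] rot [ 0.0012 -0.0002 -0.0002] rows>= 1.9 0.0
```

View pics/w5.png

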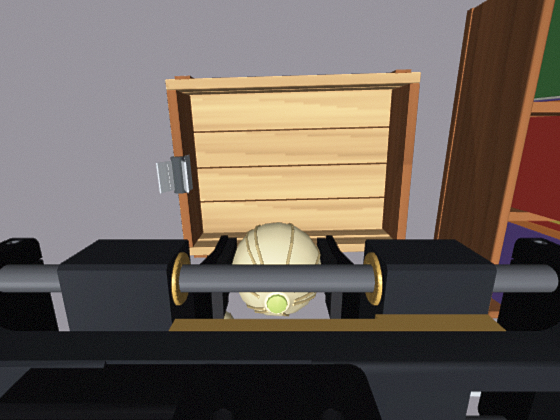

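```bash
python3 -m crank '[[0,0.05,0.004,0,0,0,-1],[0,0.12,0.004,0,0,0,-1],[0,0.18,0.004,0,0,0,-1],[0,0.215,0.004,0,0,0,-1],[0,0.233,0.004,0,0,0,-1],[0,0.239,0.004,0,0,0,-1],[0,0.239,0.004,0,0,0,-1],[0,0.239,0.004,0,0,0,-1]]'
```

```text
time: 18.62
position: [0.6491, -0.0454, 0.0304]
tool_rot: [0.5, -0.499, 0.501, -0.5]
ft_force: [0.1, 0.5, -1.5]
grip_width: 0.0466
```

Expect contact near 0.0255.

```bash
python3 -m crank '[[0,0.004,0,0,0,0,-1],[0,0.008,0,0,0,0,-1],[0,0.01,0,0,0,0,-1],[0,0.01,0,0,0,0,-1]]'
```

```text
time: 19.12
position: [0.6486, -0.0453, 0.0257]
tool_rot: [0.5, -0.5, 0.5, -0.5]
ft_force: [-1.4, -0.9, 6.6]
grip_width: 0.0467
```

```bash
python3 -m crank '[[0,0,0,0,0,0,0.0],[0,0,0,0,0,0,0.2],[0,0,0,0,0,0,0.6],[0,0,0,0,0,0,0.6],[0,-0.04,0,0,0,0,0.6],[0,-0.12,0,0,0,0,0.6],[0,-0.22,0,0,0,0,0.6],[0,-0.25,0,0,0,0,0.6]]'
python3 - <<'E'
from h import *
go([.5775,-.187,.15],RX(1))
E
```

```text
time: 20.12
position: [0.6509, -0.0458, 0.1545]
tool_rot: [0.498, -0.497, 0.503, -0.502]
ft_force: [1.1, 0.2, -0.5]
grip_width: 0.0698
t 20.12 shift [ 0.2823  0.0084 -0.1469] rot [-0.0026  0.      0.0006] rows>= 2.5 0.0
```

```bash
python3 -m crank '[[0.07,0,-0.037,0,0,0,0.6],[0.17,0,-0.09,0,0,0,0.6],[0.25,0,-0.13,0,0,0,0.6],[0.2823,0,-0.148,0,0,0,0.6],[0.2823,0,-0.148,0,0,0,0.6],[0.2823,0,-0.148,0,0,0,0.6]]'
python3 - <<'E'
from h import *
T=wT()
print(w2p("wrist",[.578,-.187,.049],T))
cv2.imwrite("pics/w6.png",vision.camera("wrist"))
go([.5775,-.187,.0180],RX(1))
E
```

```text
time: 20.88
position: [0.5749, -0.1853, 0.1494]
tool_rot: [-0.5, 0.5, -0.5, 0.5]
ft_force: [0.5, -0.3, -0.5]
grip_width: 0.0697
[279.25699195 214.37909329]
t 20.93 shift [0.004  0.2627 0.0051] rot [-0.      0.0004 -0.0002] rows>= 2.1 0.0
```

View pics/w6.png

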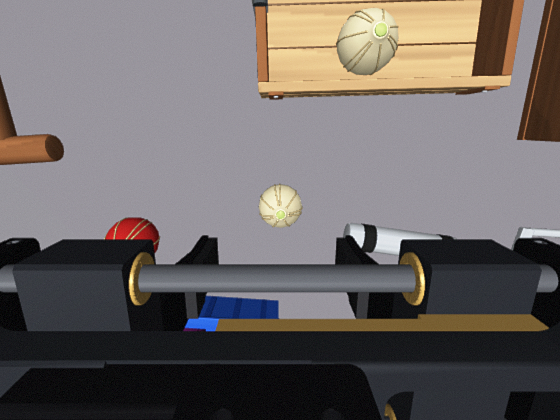

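```bash
python3 -m crank '[[0.003,0.09,0.0045,0,0,0,0.6],[0.003,0.17,0.0045,0,0,0,0.6],[0.003,0.235,0.0045,0,0,0,0.6],[0.003,0.262,0.0045,0,0,0,0.6],[0.003,0.262,0.0045,0,0,0,0.6],[0.003,0.262,0.0045,0,0,0,-1],[0.003,0.262,0.0045,0,0,0,-1],[0.003,0.262,0.0045,0,0,0,-1],[0.003,0.262,0.0045,0,0,0,-1],[0.003,0.262,0.0045,0,0,0,-1]]' 15 && python3 -m crank '[[0,0,0,0,0,0,-1],[0,-0.04,0,0,0,0,-1],[0,-0.12,0,0,0,0,-1],[0,-0.2,0,0,0,0,-1],[0,-0.25,0,0,0,0,-1],[0,-0.26,0,0,0,0,-1]]'
python3 - <<'E'
from h import *
go([.646,.026,.15],RX(1))
E
```

```text
time: 22.18
position: [0.5771, -0.1882, 0.0191]
tool_rot: [0.5, -0.5, 0.5, -0.5]
ft_force: [-0.8, 0.3, 3.4]
grip_width: 0.041
time: 22.92
position: [0.5777, -0.1885, 0.151]
tool_rot: [0.5, -0.498, 0.502, -0.5]
ft_force: [0.5, -0.8, -0.9]
grip_width: 0.0405
t 22.93 shift [-0.4289  0.0017  0.1367] rot [-0.0013 -0.      0.0007] rows>= 3.6 0.0
```

```bash
python3 -m crank '[[-0.08,0,0.026,0,0,0,-1],[-0.2,0,0.064,0,0,0,-1],[-0.31,0,0.099,0,0,0,-1],[-0.4,0,0.127,0,0,0,-1],[-0.4289,0,0.1367,0,0,0,-1],[-0.4289,0,0.1367,0,0,0,-1],[-0.4289,0,0.1367,0,0,0,-1]]'
python3 - <<'E'
from h import *
T=wT();o=robot.get_obs();p=o["position"];print(p,o["grip_width"])
cv2.imwrite("pics/w7.png",vision.camera("wrist"))
for b in(.0,.005): print(w2p("wrist",p+[0,0,-.0185-b+.049],T))
go([.646,.026,.0295],RX(1))
E
```

```text
time: 23.8
position: [0.6444, 0.025, 0.1479]
tool_rot: [-0.5, 0.501, -0.5, 0.499]
ft_force: [0.3, -0.4, -0.6]
grip_width: 0.0405
[0.64438764 0.02496349 0.14791154] 0.04045806798098989
[274.83262731 294.19546009]
[274.90768222 288.29409071]
t 23.85 shift [-0.0027  0.2372  0.0032] rot [ 0.0003 -0.0006  0.0001] rows>= 1.9 0.0
```

View pics/w7.png

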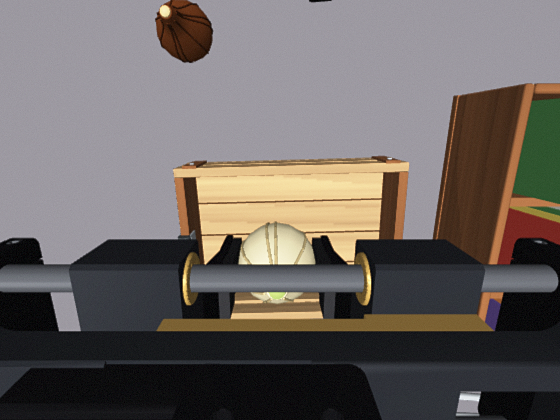

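```bash
python3 -m crank '[[-0.002,0.05,0.002,0,0,0,-1],[-0.002,0.12,0.002,0,0,0,-1],[-0.002,0.18,0.002,0,0,0,-1],[-0.002,0.215,0.002,0,0,0,-1],[-0.002,0.233,0.002,0,0,0,-1],[-0.002,0.239,0.002,0,0,0,-1],[-0.002,0.239,0.002,0,0,0,-1],[-0.002,0.239,0.002,0,0,0,-1]]' && python3 -m crank '[[0,0.004,0,0,0,0,-1],[0,0.008,0,0,0,0,-1],[0,0.008,0,0,0,0,-1]]'
```

```text
time: 24.85
position: [0.6467, 0.0275, 0.0299]
tool_rot: [0.5, -0.499, 0.501, -0.5]
ft_force: [-0.4, -0.2, -0.6]
grip_width: 0.0411
time: 25.22
position: [0.6462, 0.0275, 0.0252]
tool_rot: [0.5, -0.5, 0.5, -0.5]
ft_force: [-0.9, 0.5, 1.5]
grip_width: 0.0409
```

Just touching; down another 1 mm, then release.

```bash
python3 -m crank '[[0,0.002,0,0,0,0,-1],[0,0.002,0,0,0,0,-1],[0,0.002,0,0,0,0,-0.1],[0,0.002,0,0,0,0,0.1],[0,0.002,0,0,0,0,0.5],[0,0.002,0,0,0,0,0.5],[0,-0.04,0,0,0,0,0.5],[0,-0.12,0,0,0,0,0.5],[0,-0.22,0,0,0,0,0.5],[0,-0.25,0,0,0,0,0.5]]'
python3 - <<'E'
from h import *
go([.5685,.1727,.155],RX(1))
E
```

```text
time: 26.48
position: [0.6485, 0.0273, 0.1551]
tool_rot: [0.498, -0.498, 0.502, -0.502]
ft_force: [0.9, 0.6, 1.0]
grip_width: 0.0652
t 26.48 shift [-0.2909 -0.0015 -0.16  ] rot [-0.0027  0.      0.0003] rows>= 2.7 0.0
```

```bash
python3 -m crank '[[-0.07,0,-0.037,0,0,0,0.7],[-0.17,0,-0.09,0,0,0,0.7],[-0.25,0,-0.14,0,0,0,0.7],[-0.2909,0,-0.16,0,0,0,0.7],[-0.2909,0,-0.16,0,0,0,0.7],[-0.2909,0,-0.16,0,0,0,0.7]]'
python3 - <<'E'
from h import *
T=wT()
print(w2p("wrist",[.5686,.1727,.066],T))
cv2.imwrite("pics/w8.png",vision.camera("wrist"))
go([.5686,.1727,.0190],RX(1))
E
```

```text
time: 27.22
position: [0.5674, 0.1719, 0.1501]
tool_rot: [0.5, -0.5, 0.501, -0.5]
ft_force: [0.6, -1.4, -0.2]
grip_width: 0.074
[276.90559791 216.99685068]
t 27.27 shift [-0.0023  0.2619  0.002 ] rot [-0.0004 -0.0005  0.0001] rows>= 2.1 0.0
```

View pics/w8.png

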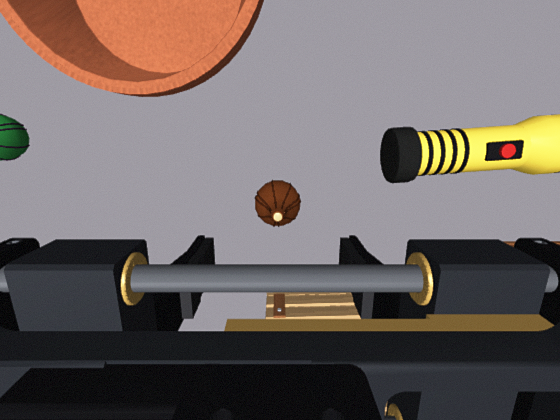

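```bash
python3 -m crank '[[-0.002,0.09,0.002,0,0,0,0.7],[-0.002,0.17,0.002,0,0,0,0.7],[-0.002,0.235,0.002,0,0,0,0.7],[-0.002,0.262,0.002,0,0,0,0.7],[-0.002,0.262,0.002,0,0,0,0.7],[-0.002,0.262,0.002,0,0,0,-1],[-0.002,0.262,0.002,0,0,0,-1],[-0.002,0.262,0.002,0,0,0,-1],[-0.002,0.262,0.002,0,0,0,-1],[-0.002,0.262,0.002,0,0,0,-1]]' 15 && python3 -m crank '[[0,0,0,0,0,0,-1],[0,-0.04,0,0,0,0,-1],[0,-0.12,0,0,0,0,-1],[0,-0.2,0,0,0,0,-1],[0,-0.28,0,0,0,0,-1],[0,-0.3,0,0,0,0,-1],[0,-0.3,0,0,0,0,-1]]'
python3 - <<'E'
from h import *
go([.4667,.3632,.17],RX(1))
E
```

```text
time: 28.52
position: [0.5674, 0.1741, 0.0195]
tool_rot: [-0.5, 0.5, -0.5, 0.5]
ft_force: [-0.6, 0.4, 4.8]
grip_width: 0.0428
time: 29.4
position: [0.5669, 0.1739, 0.1695]
tool_rot: [-0.5, 0.5, -0.5, 0.5]
ft_force: [-0.6, -1.2, -1.2]
grip_width: 0.0431
t 29.4 shift [-0.3785 -0.0012 -0.2005] rot [-0.0003 -0.     -0.    ] rows>= 3.4 0.0
```

```bash
python3 -m crank '[[-0.07,0,-0.037,0,0,0,-1],[-0.17,0,-0.09,0,0,0,-1],[-0.26,0,-0.138,0,0,0,-1],[-0.34,0,-0.18,0,0,0,-1],[-0.3785,0,-0.2005,0,0,0,-1],[-0.3785,0,-0.2005,0,0,0,-1],[-0.3785,0,-0.2005,0,0,0,-1]]'
python3 - <<'E'
from h import *
T=wT();o=robot.get_obs();p=o["position"];print(p,o["grip_width"])
cv2.imwrite("pics/w9.png",vision.camera("wrist"))
for b in(.0,.005): print(w2p("wrist",p+[0,0,-.0195-b+.066],T))
go([.4667,.3632,.0305],RX(1))
E
```

```text
time: 30.28
position: [0.4665, 0.3622, 0.1676]
tool_rot: [0.501, -0.5, 0.5, -0.499]
ft_force: [0.1, -0.0, -1.9]
grip_width: 0.0426
[0.46653304 0.36224607 0.16763776] 0.04259201233151213
[274.48285617 316.4718593 ]
[274.58822639 308.92310294]
t 30.32 shift [-2.600e-03  2.749e-01 -1.000e-04] rot [ 0.0005 -0.0003  0.0004] rows>= 2.2 0.0
```

View pics/w9.png

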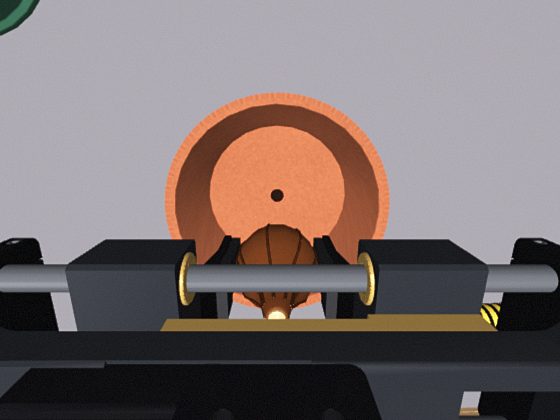

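```bash
python3 -m crank '[[-0.002,0.05,0,0,0,0,-1],[-0.002,0.12,0,0,0,0,-1],[-0.002,0.19,0,0,0,0,-1],[-0.002,0.24,0,0,0,0,-1],[-0.002,0.265,0,0,0,0,-1],[-0.002,0.275,0,0,0,0,-1],[-0.002,0.276,0,0,0,0,-1],[-0.002,0.276,0,0,0,0,-1]]' && python3 -m crank '[[0,0.004,0,0,0,0,-1],[0,0.008,0,0,0,0,-1],[0,0.008,0,0,0,0,-1]]'
```

```text
time: 31.32
position: [0.4675, 0.3645, 0.0318]
tool_rot: [-0.499, 0.5, -0.5, 0.501]
ft_force: [0.0, -0.7, -1.4]
grip_width: 0.0428
time: 31.7
position: [0.4667, 0.3642, 0.0268]
tool_rot: [0.5, -0.5, 0.5, -0.5]
ft_force: [-0.1, -0.1, -0.5]
grip_width: 0.0426
```

```bash
python3 -m crank '[[0,0.003,0,0,0,0,-1],[0,0.004,0,0,0,0,-1],[0,0.005,0,0,0,0,-1],[0,0.005,0,0,0,0,-1]]'
```

```text
time: 32.2
position: [0.4669, 0.3643, 0.0255]
tool_rot: [-0.5, 0.5, -0.5, 0.5]
ft_force: [-1.5, -0.9, 6.9]
grip_width: 0.0427
```

Contact (6.9 N). Release and lift clear, then move back to the side for a final look.

```bash
python3 -m crank '[[0,0,0,0,0,0,-0.1],[0,0,0,0,0,0,0.1],[0,0,0,0,0,0,0.5],[0,0,0,0,0,0,0.5],[0,-0.04,0,0,0,0,0.5],[0,-0.12,0,0,0,0,0.5],[0,-0.22,0,0,0,0,0.5],[0,-0.34,0,0,0,0,0.5],[0,-0.36,0,0,0,0,0.5],[0,-0.36,0,0,0,0,0.5]]'
python3 - <<'E'
from h import *
go([.27,.56,.24])
E
```

```text
time: 33.45
position: [0.4668, 0.3642, 0.2048]
tool_rot: [-0.5, 0.5, -0.5, 0.5]
ft_force: [0.5, -0.2, 0.4]
grip_width: 0.0652
t 33.45 shift [-0.3916 -0.0706 -0.3936] rot [0. 0. 0.] rows>= 4.5 0.0
```

```bash
python3 -m crank '[[-0.08,-0.02,-0.08,0,-0.06,0,0.5],[-0.16,-0.05,-0.16,0,-0.12,0,0.5],[-0.24,-0.07,-0.24,0,-0.18,0,0.5],[-0.31,-0.07,-0.31,0,-0.24,0,0.5],[-0.36,-0.07,-0.36,0,-0.3,0,0.5],[-0.3916,-0.07,-0.3936,0,-0.3594,0,0.5],[-0.3916,-0.07,-0.3936,0,-0.3594,0,0.5],[-0.3916,-0.07,-0.3936,0,-0.3594,0,0.5]]'
python3 - <<'E'
from h import *
t=vision.camera("top");s=vision.camera("side")
cv2.imwrite("pics/tf.png",t);cv2.imwrite("pics/sf.png",s)
cv2.imwrite("pics/tf2.png",cv2.resize(t[85:300,:],None,fx=1.4,fy=1.4))
cv2.imwrite("pics/sf2.png",cv2.resize(s[90:420,130:460],None,fx=1.8,fy=1.8))
E
```

```text
time: 34.45
position: [0.2702, 0.5589, 0.2377]
tool_rot: [0.691, -0.156, 0.156, -0.689]
ft_force: [-0.3, 0.6, -0.4]
grip_width: 0.065
```

View pics/tf2.png

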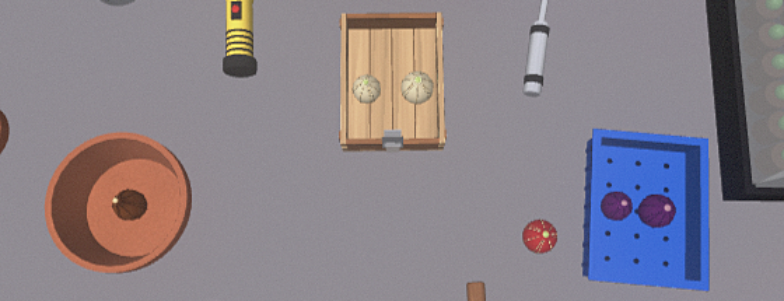

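View pics/sf2.png

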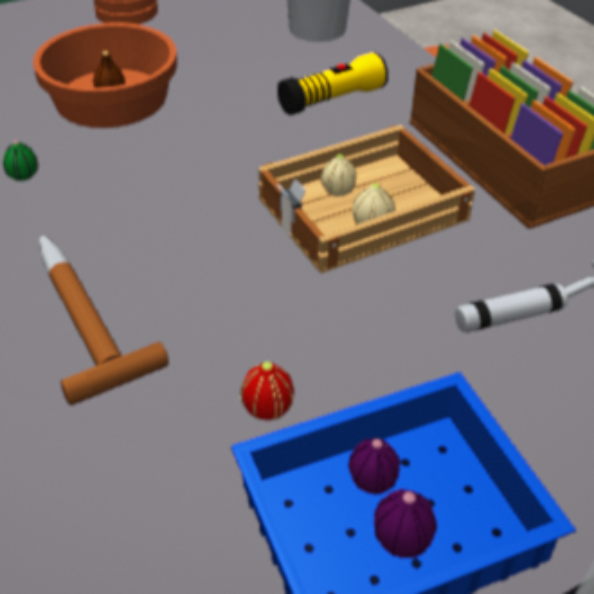

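```bash
python3 - <<'E'
from h import *
im=cv2.imread("pics/tf.png").astype(int)
s=1.4
P={"ps":((616/s,85+206/s),.024),"pl":((657/s,85+210/s),.026),"cs":((366.5/s,85+88.5/s),.025),"cl":((417.5/s,85+87.5/s),.027),"d":((130/s,85+205/s),.027)}
W={k:p2w("top",*v) for k,v in P.items()}
print({k:v.round(3) for k,v in W.items()}, np.linalg.norm(W["ps"]-W["pl"]),np.linalg.norm(W["cs"]-W["cl"]))
a=cv2.imread("pics/top0.png").astype(int)
d=np.abs(a-im).max(2)>60
for n,(x0,y0,x1,y1) in dict(torch=(150,55,195,145),fork=(368,32,412,158)).items(): print(n,d[y0:y1,x0:x1].sum())
E
```

```text
{'ps': array([ 0.476, -0.333,  0.024]), 'pl': array([ 0.471, -0.391,  0.026]), 'cs': array([0.647, 0.028, 0.025]), 'cl': array([ 0.649, -0.047,  0.027]), 'd': array([0.467, 0.363, 0.027])} 0.05768478310921432 0.07577851872677926
torch 0
fork 0
```

```bash
python3 -c "
from rig import robot
print(robot.hand_in())"
```

```text
the job is handed in; nothing more can be done
None
```

All five bulbs are sorted and the job is handed in, at about 35 s of the 112 s allowed. The two purple hyacinths are in the blue tray, the two cream ones in the wooden tray and the daffodil near the centre of the pan. I lowered each bulb until it touched the floor of its container before letting go.

**Upright and settled:** the final top and side pictures show all five standing nose-up on their bases.

**Spacing:** the purple bulbs are about 58 mm apart centre to centre, a gap of roughly 13 mm. The cream bulbs are about 75 mm apart, so their gap is nearer 30 mm, which is wider than a finger's width but above the 50 mm minimum.

**Torch and fork:** comparing the top pictures from before and after shows no change where they lie. The arm is parked clear of everything.

**Less tidy points:** the fingers were still closing when I began to lift the small purple bulb, but a wrist picture showed it had not slipped. I also pressed it onto the tray with 12.5 N before release, a bit harder than the others. None of my checks failed or disagreed.

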